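Wind up the plate magazine and set out the tall format plate

ROBOT

A 6-joint arm with a two-finger parallel gripper is mounted at the origin on the work surface; the furniture and walls round the work are solid. World frame = base frame: x ahead of the robot, y to its left, z up, the work surface at z = 0. Lengths are in m, angles in rad, forces in N, time in s.
With the tool pointing down it reaches from about 0.3 to 0.775 m from the base axis. Payload 14.6 kg.
Tool frame: the origin (TCP) lies at the very end of the fingers, on their centre line; the grasp point (between the pads) lies 19 mm behind it; z points along the fingers, y is the line along which they close (so a half turn about z gives the same grasp; the last joint's range is limited). The gripper opens to 94 mm and grips with 3 to 60 N. Pads are 16 mm wide; open, the fingers measure 119 mm over their backs; the gripper's body (75 mm by 177 mm) begins 78 mm behind the grasp point.
Start: joints at [1.218, 0.3, 1.521, -0, 1.321, -0.067], TCP at [0.155, 0.528, 0.205] pointing down, gripper open.
Joint ranges: [-3.03, 3.03], [-0.79, 2.21], [0.23, 2.52], [-1.04, 4.18], [0, 3.07], [-2.55, 2.55]. Speed limits (rad/s): [2.22, 2.22, 2.57, 3.14, 3.14, 3.14].

INTERFACE

Orientations are given as [roll, pitch, yaw] about the fixed x, y, z axes, in that order (R = Rz(yaw) Ry(pitch) Rx(roll)).
In Python, from station import ctrl, camera, camera_info, finder gives the robot as it stands.
- The arm moves only by the tool carry_out, never from a script. Its argument "motion" is a list of rows, each a list of 2 entries, a list of its own where there are three numbers: the shift along the tool's x, y, z as a fraction of full scale, then the turn about the tool's z as a fraction of full scale. A call has 1 to 12 rows; each row is the pose to reach, as a shift and turn from the pose commanded when the call began, along the tool's axes at that moment, turning the shorter way round; what a row does not reach only later rows make up. Full scale, the value 1, is 200 mm for a shift and 360 degrees for a turn. A row lasts 1/10 s, in which the tool goes at most 50 mm and 8.59 degrees, less where a joint would pass 70% of its speed; a pose out of reach is approached as far as the arm can. A call with a number of a shift or a turn outside -1 to 1 is refused whole. A call with a gripper value outside its range is refused whole. "hand" is the closure, from -1 (fully open) to 1 (shut), set as the call begins (left out, the last holds). The fingers move at their own pace and stop on an object; "force" is the grip in N (left out, the last holds). Time passes only in rows, so rows that repeat a pose let the fingers close. It gives the time, the measured TCP pose, the force, the opening and the grip force at its end, in the units of the state.
- ctrl.get_obs(): the state, without advancing time (a new reading comes with each control period).
- camera(name): name is "scene" or "top" or "wrist"; returns (picture, depth): 480x640x3 uint8, blue, green, red; 480x640 float32, m along the optical axis (not along the pixel's ray), 0 where there is no reading.
- camera_info(name): a dict with "camera_matrix" (3x3 intrinsics, pixels), "dist_coeffs" ([k1, k2, p1, p2, k3] as OpenCV has them; the pictures are not rectified), "origin" and "attitude" of the camera in the world. Camera axes: x right, y down, z forward; pixel columns grow to the right and rows downward; lengths in m; the calibration is good to about 2 mm. A picture is of the moment at which its call begins: read the wrist's pose just before it. camera_info takes no time and is no camera call; for the wrist camera it gives the pose at the moment of the call.
- ctrl.hand_in(): hands the job in; it is judged then, once.
Trained networks look in the newest picture that a camera, given by its name, has taken for a name from the list of things; names that differ only in an ending like _2 or _b are one class to them, and where a whole thing is asked for, a point or a joint stands for the part that bears it (a point fixed in the world has none). Each returns a list of dicts, best first, with "conf" (0 to 1); they miss things now and then, are a little off and sometimes report something else, mostly with a low value. They report only what shows in the picture. A call takes as long as a camera call. They do not tell look-alikes from the thing itself.
- finder.boxes_of(camera, query): "location" ([column, row] in pixels, amid what is visible of it).
- finder.cut_out(camera, query): "mask" (480x640 bool, what is visible of it) and "location" ([column, row] in pixels, amid what is visible of it).
- finder.pinpoint(camera, query): "location" ([column, row] in pixels: a listed point, or the origin of a listed thing).
The state is a dict: "time_s": time; "qpos": joint angles; "joint_vel": joint speeds; "tau": joint torques, N m; "ee_pos": TCP position; "eef_rot": TCP orientation; "force": force on the tool from outside, world axes, zero at the start; "moment": the same for the moment, N m; "grip_width": finger opening in m; "grip_force": force on a finger pad.
Only numpy, scipy, OpenCV 4.12 (cv2) and the standard library are available. Lean on these libraries where they do the work, as an engineer would, in place of code of your own. Each camera call takes 0.05 s, during which the arm holds its last target. There are 200 camera calls.

TASK

Get the format plate for the deep boxes ready for mounting: swing the magazine's folded crank handle fully upright until it snaps over, wind the crank anticlockwise to its stop so that the lift brings the plates up out of their slots, then draw the tallest of the three plates straight up and set it gently, bottom edge down, on the setting rest: lower edge on the ledge behind the lip, about the middle, leaning back flat on the backrest. Leave the two short plates standing in their slots, and do not knock or shift the glue bottle, the press weight or the steel cup.

Things in the scene. Friction and masses are not known exactly. Their poses are not given: they have to be found in the camera images.
- magazine: Grey plate magazine, bolted down. Origin: underside, below the middle slot; x points from the crank to the slots, y left of x. Slotted block 104 mm (x) by 108 mm (y), 100 mm high; three upright slots, 9 mm wide, 83 mm long, run along x at y = -32, 0, +32 mm. A gear housing 62 mm wide, z = 22 to 68 mm, reaches forward to x = -169 mm and carries the crank.
- crank_axis (a point): Point on the crank's upright axis, at x = -130, y = 0, z = 105 mm in the magazine's frame. Here a fixed post (33 mm across) ends in a lock fork (prongs to z = 118 mm, within 21 mm of the axis): the folded handle's nose lies between the prongs, so the crank cannot turn until the handle is swung up.
- crank (a joint): Turn of the crank, 0 to 4.19 rad (240 degrees), anticlockwise seen from above. At 0 the arm points 60 degrees anticlockwise from the magazine's +x; at 4.19, round the front, 300 degrees. Stays where it is left (about 2 N at the handle turns it). The arm's top lies at z = 84 mm; two lugs at its end rise to z = 112 mm.
- handle_hinge (a point): Hinge of the folding handle at the end of the crank arm, 60 mm from the crank axis and at z = 105 mm; the hinge axis is level and square to the arm.
- crank_handle (a joint): Angle of the folding handle: 0 folded flat, pointing from its hinge inward over the crank axis; 1.571 upright. A sprung roller under its square heel (about 3 N at the grip) holds it at either end and snaps it over past 0.79; let go, it settles within 0.12 of upright.
- handle_grip (a point): Middle of the handle's black freely revolving grip sleeve, 34 mm along the handle from the hinge. The sleeve is 20 mm thick and 44 mm long, from 13 to 57 mm; a 10 mm nose goes on to 76 mm. Folded it lies level with its axis at z = 105 mm.
- lift (a joint): Height of the lift bars in the slots, 0 to 0.040 m, geared to the crank (0.040 at its stop). At 0 all plates are sunk below the magazine's top; raised fully, the tall plate stands 36 mm and the short ones 24 mm above it.
- plate_tall: The tallest plate: plain aluminium, 80 mm wide (its x), 6 mm thick (its y), 84 mm high (its z), 70 to 140 g. Origin: middle of its lower edge. It starts in any one of the slots, on the lift.
- plate_tall_top (a point): Middle of the tall plate's upper edge.
- plate_short_a: Short plate, 80 x 6 x 72 mm, same axes and origin, in another slot.
- plate_short_b: The other short plate, 80 x 6 x 72 mm, same axes and origin, in another slot.
- setting_rest: Setting rest, bolted to the bench: base plate 108 mm (x) by 122 mm (y), with an aluminium backrest 110 mm wide leaning back 20 degrees (0.349 rad) from upright, its top going to +x. Front faces -x. Its y is the long way of the ledge.
- ledge (a point): Corner where the ledge meets the foot of the backrest, at mid length, 30 mm above the bench; axes as the setting rest's. From here the backrest goes up 48 mm along its slope (towards +x and up); the ledge goes 11 mm forward, square to the backrest, to the inside of a lip that stands 6 mm above the ledge.
- glue_bottle: White squeeze bottle, 53 mm wide, 166 mm high, standing loose; origin under its middle.
- press_weight: Cast weight with a knob, 64 mm wide, 66 mm high, standing loose; origin under its middle.
- tweezers_cup: Steel cup, 64 mm wide, 70 mm high, standing loose; origin under its middle.
Mind the look-alikes: they are no part of the job. Several things have the shape of the setting_rest; the one meant has the colours described above.

How it is judged:
By the outcome, as a careful person would: the job done as asked, in the order asked, and still so for the second after the job is handed in, with the robot touching nothing.
It also fails if it takes over 61 s, if anything falls off the work surface, if the arm or the gripper's body presses on something with over 40 N, if the wrist force passes 120 N, or if a joint passes its speed limit or range.

## Working session

There is one attempt and no reset: what is moved stays moved. The work goes in short steps, Python scripts to look and compute and a tool call to move; the robot and the scene stay as the last step left them, time stands still between calls to the robot, and variables do not carry over. Pictures are saved under pics/ and viewed, at most 10 in all, crops included, and the job is handed in when it is done.

Besides the shell and the picture viewer there is one more tool, called as a command line: name --argument value ..., lists and objects as JSON in quotes. carry_out: Moves the arm, as the interface text tells. Its arguments: {"type":"object","properties":{"motion":{"type":"array","items":{"type":"array"}},"hand":{"type":"number"},"force":{"type":"number"}},"required":["motion"]}

```bash
ls; mkdir -p pics
cat > h.py <<'E'
import numpy as np, cv2
from scipy.spatial.transform import Rotation as R
from station import ctrl, camera, camera_info, finder
def att(a):
    a=np.array(a,float)
    if a.shape==(3,3): return a
    if a.size==3: return R.from_euler('xyz',a).as_matrix()
    return R.from_quat(a).as_matrix()
def ray(ci,px):
    u=cv2.undistortPoints(np.array(px,float).reshape(-1,1,2),np.array(ci['camera_matrix']),np.array(ci['dist_coeffs'])).reshape(-1,2)
    return np.c_[u,np.ones(len(u))]
def world(ci,px,d):
    return (ray(ci,px)*np.array(d).reshape(-1,1))@att(ci['attitude']).T+np.array(ci['origin'])
def onz(ci,px,z):
    r=ray(ci,px)@att(ci['attitude']).T; o=np.array(ci['origin'])
    return o+r*((z-o[2])/r[:,2])[:,None]
def proj(ci,P):
    A=att(ci['attitude']); c=(np.atleast_2d(P)-np.array(ci['origin']))@A
    return cv2.projectPoints(c,np.zeros(3),np.zeros(3),np.array(ci['camera_matrix']),np.array(ci['dist_coeffs']))[0].reshape(-1,2)
def cloud(ci,d,s=1):
    v,u=np.mgrid[0:480:s,0:640:s]; dd=d[v,u].ravel()
    px=np.c_[u.ravel(),v.ravel()]; k=dd>0
    return world(ci,px[k],dd[k]),px[k]
E
cat > a.py <<'E'
from h import *
print(camera_info('top'));print({k:np.round(v,3) for k,v in ctrl.get_obs().items()})
for c in ['scene','top']:
    im,d=camera(c); cv2.imwrite(f'pics/{c}0.png',im); np.savez(c+'0.npz',im=im,d=d)
    ci=camera_info(c)
    for q in ['magazine','setting_rest','plate_tall','crank_axis','handle_hinge','handle_grip','ledge','glue_bottle','press_weight','tweezers_cup']:
        for r in finder.pinpoint(c,q)[:4]:
            x,y=[int(round(t)) for t in r['location']]
            print(c,q,round(r['conf'],2),x,y,np.round(world(ci,[r['location']],[d[min(y,479),min(x,639)]])[0],3))
E
python3 a.py
```

```text
pics
{'camera_matrix': array([[624.9613168 ,   0.        , 312.58426058],
       [  0.        , 624.9613168 , 247.9150121 ],
       [  0.        ,   0.        ,   1.        ]]), 'dist_coeffs': array([0.02482946, 0.        , 0.        , 0.        , 0.        ]), 'origin': array([ 0.22311632, -0.06979117,  1.88060605]), 'attitude': array([-2.99707856,  0.01379081, -1.58139948])}
{'time_s': np.float64(0.0), 'qpos': array([ 1.218,  0.3  ,  1.522,  0.   ,  1.321, -0.067]), 'joint_vel': array([-0.001, -0.   , -0.   ,  0.001,  0.   , -0.   ]), 'tau': array([ 1.0000e-03, -5.3181e+01, -3.5274e+01,  7.1000e-02,  2.5000e-02,
       -0.0000e+00]), 'ee_pos': array([0.155, 0.527, 0.205]), 'eef_rot': array([-3.14 , -0.   ,  2.856]), 'force': array([-0.387,  0.37 ,  0.582]), 'moment': array([-0.033, -0.007,  0.003]), 'grip_force': np.float64(0.0), 'grip_width': np.float64(0.094)}
scene magazine 0.9 310 188 [0.579 0.134 0.045]
scene setting_rest 0.96 373 272 [ 0.596 -0.205  0.013]
scene setting_rest 0.74 207 221 [0.262 0.15  0.034]
scene setting_rest 0.71 361 384 [ 0.048 -0.936  1.108]
scene setting_
[... 863 characters left out ...]
16 [0.579 0.214 0.105]
top crank_axis 0.85 225 254 [0.469 0.206 0.092]
top handle_hinge 0.6 208 240 [0.508 0.251 0.118]
top handle_hinge 0.27 297 188 [ 0.663 -0.004  0.084]
top handle_grip 0.64 215 246 [0.49  0.233 0.108]
top ledge 0.93 352 273 [ 0.416 -0.164  0.036]
top ledge 0.92 452 277 [ 0.4   -0.457  0.039]
top ledge 0.88 288 295 [0.351 0.026 0.032]
top ledge 0.73 232 323 [0.272 0.193 0.027]
top glue_bottle 0.65 294 190 [0.661 0.006 0.077]
top glue_bottle 0.17 362 205 [ 0.621 -0.197  0.034]
top press_weight 0.75 293 227 [0.551 0.009 0.065]
top tweezers_cup 0.79 182 200 [0.65  0.354 0.007]
top tweezers_cup 0.71 216 208 [0.602 0.231 0.102]
top tweezers_cup 0.66 224 253 [0.471 0.208 0.094]
```

Run:
```python
import cv2
a=cv2.imread('pics/top0.png')[150:370,150:500]
cv2.imwrite('pics/topc.png',cv2.resize(a,None,fx=2.28,fy=2.28,interpolation=cv2.INTER_CUBIC))
```

```text
(no output)
```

View pics/scene0.png

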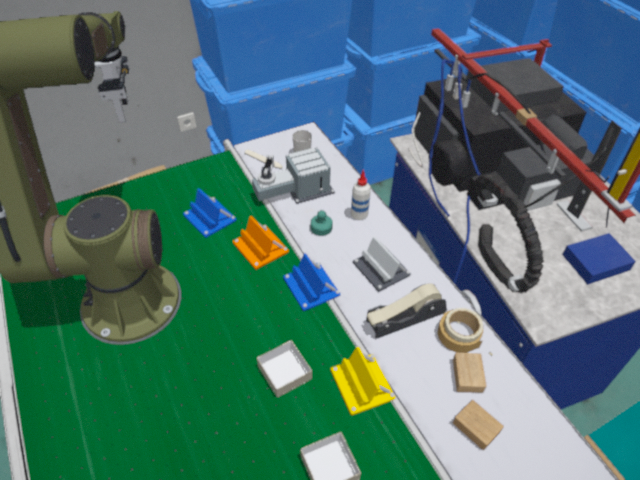

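View pics/topc.png

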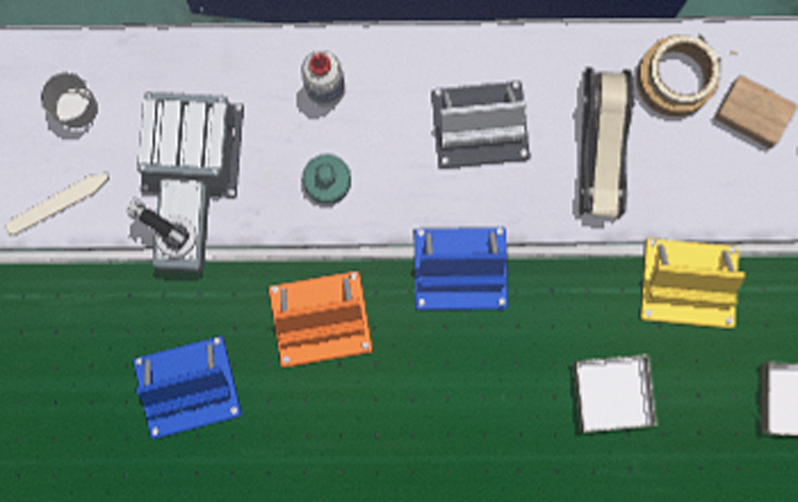

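The scene picture shows the magazine at about (300,175) with the crank at (268,165) in front of it. There are five rests. The grey one with a bare aluminium backrest is at scene (381,262), top (360,205); the blue (top 235,326 and 353,273), orange (292,291) and yellow (452,277) ones are look-alikes. Grey fits the description, and I'll confirm it in a wrist crop.

```bash
cat >> h.py <<'E'
def rect(P):
    (c,s,a)=cv2.minAreaRect((P[:,:2]*1000).astype(np.float32)); return np.round(c,1),np.round(s,1),round(a,1)
def totool(d,yaw=None):
    "world shift -> tool-axis fractions"
    o=ctrl.get_obs(); A=R.from_euler('xyz',o['eef_rot']).as_matrix()
    return np.round(A.T@np.array(d)/0.2,3)
E
python3 - <<'E'
from h import *
z=np.load('top0.npz');ci=camera_info('top');P,px=cloud(ci,z['d'])
def sel(x0,x1,y0,y1,z0,z1): return P[(P[:,0]>x0)&(P[:,0]<x1)&(P[:,1]>y0)&(P[:,1]<y1)&(P[:,2]>z0)&(P[:,2]<z1)]
print('bench',np.median(sel(.5,.7,-.1,-.05,-.05,.05)[:,2]))
print('mag top',rect(sel(.52,.67,.1,.28,.092,.11)))
print('housing',rect(sel(.41,.53,.1,.28,.055,.075)))
print('rest all',rect(sel(.5,.7,-.28,-.1,.005,.1)),'top',rect(sel(.5,.7,-.28,-.1,.065,.1)), sel(.5,.7,-.28,-.1,.0,.2)[:,2].max())
for n,b in dict(bottle=(.6,.72,-.06,.06,.03,.3),weight=(.49,.6,-.06,.06,.02,.3),cup=(.58,.72,.3,.4,.03,.3)).items():
    q=sel(*b);print(n,rect(q),q[:,2].max())
print(camera_info('wrist'))
print(totool([.56-.155,.19-.528,.12]), totool([0.08,-.06,0]))
E
```

```text
bench 0.0008302872204470901
mag top (array([603. , 192.4]), array([108.6, 105.1]), 85.1)
housing (array([484.2, 215.1]), array([91.5, 97.4]), 85.8)
rest all (array([ 599.2, -190.5]), array([179.2, 199.6]), 89.3) top (array([ 635. , -192.7]), array([ 15.2, 108.6]), 5.2) 0.08685817407349106
bottle (array([681.7,  13.7]), array([51.5, 50.5]), 84.1) 0.1687156951418256
weight (array([556.3,  11.6]), array([61.9, 62.3]), 29.0) 0.07923051448082741
cup (array([660.6, 348.8]), array([66. , 62.2]), 62.1) 0.08065447128136416
{'camera_matrix': array([[418.63042155,   0.        , 317.77266223],
       [  0.        , 418.63042155, 242.81344207],
       [  0.        ,   0.        ,   1.        ]]), 'dist_coeffs': array([-0.01397461,  0.        ,  0.        ,  0.        ,  0.        ]), 'origin': array([0.08691167, 0.5488675 , 0.38427762]), 'attitude': array([2.88998603e+00, 7.47965332e-04, 1.28509025e+00])}
[-2.419 -1.051 -0.6  ] [-0.468 -0.175  0.   ]
```

carry_out --motion '[[[-0.75,-0.35,-0.475],0],[[-0.75,-0.35,-0.475],0],[[-0.75,-0.35,-0.475],0],[[-0.75,-0.35,-0.475],0],[[-0.75,-0.35,-0.475],0]]'

```text
time_s: 1.6
ee_pos: [0.282, 0.4167, 0.3034]
eef_rot: [3.137, 0.002, 2.852]
force: [-0.6, 0.1, -0.2]
grip_width: 0.0941
grip_force: 0.0
```

carry_out --motion '[[[-0.75,-0.35,0],0],[[-0.75,-0.35,0],0],[[-0.75,-0.35,0],0],[[-0.75,-0.35,0],0]]'

```text
time_s: 2.0
ee_pos: [0.4053, 0.3067, 0.2997]
eef_rot: [-3.141, -0.0, 2.853]
force: [-0.5, -0.6, 0.6]
grip_width: 0.0944
grip_force: 0.0
```

carry_out --motion '[[[-0.76,-0.35,0],-0.2],[[-0.76,-0.35,0],-0.2],[[-0.76,-0.35,0],-0.2],[[-0.76,-0.35,0],-0.2],[[-0.76,-0.35,0],-0.2],[[-0.76,-0.35,0],-0.2],[[-0.76,-0.35,0],-0.2],[[-0.76,-0.35,0],-0.2],[[-0.76,-0.35,0],-0.2],[[-0.76,-0.35,0],-0.2]]'

```text
time_s: 3.0
ee_pos: [0.5291, 0.1998, 0.2999]
eef_rot: [3.141, -0.0, -2.169]
force: [-0.2, 0.2, -0.1]
grip_width: 0.0941
grip_force: 0.0
```

```bash
cat > w.py <<'E'
from h import *
import sys
n=sys.argv[1]
o=ctrl.get_obs();print(o['time_s'],np.round(o['qpos'],2),np.round(o['ee_pos'],4),np.round(o['eef_rot'],3))
ci=camera_info('wrist');im,d=camera('wrist');cv2.imwrite(f'pics/{n}.png',im)
np.savez(n+'.npz',im=im,d=d,**{k:np.array(v) for k,v in ci.items()})
for q in sys.argv[2:]:
    for r in finder.pinpoint('wrist',q)[:3]:
        x,y=[int(round(t)) for t in r['location']]
        print(q,round(r['conf'],2),x,y,np.round(world(ci,[r['location']],[d[min(y,479),min(x,639)]])[0],4),np.round(onz(ci,[r['location']],.105)[0],4))
E
python3 w.py w1 crank_axis handle_hinge handle_grip
python3 - <<'E'
from h import *
z=np.load('w1.npz');ci={k:z[k] for k in ['camera_matrix','dist_coeffs','origin','attitude']};P,px=cloud(ci,z['d'])
def sel(x0,x1,y0,y1,z0,z1): return P[(P[:,0]>x0)&(P[:,0]<x1)&(P[:,1]>y0)&(P[:,1]<y1)&(P[:,2]>z0)&(P[:,2]<z1)]
print('bench',np.median(sel(.5,.7,.05,.1,-.05,.05)[:,2]))
q=sel(.53,.67,.1,.28,.092,.106);print('mag top',rect(q),np.median(q[:,2]))
q=sel(.4,.54,.16,.3,.085,.13);print('handle',rect(q),len(q))
q=sel(.4,.54,.16,.3,.10,.13);print('handle',rect(q),np.percentile(q[:,2],[50,95]))
E
```

```text
3.0 [ 0.3   0.28  1.32  0.    1.53 -2.25] [0.5291 0.1998 0.2999] [ 3.141 -0.    -2.169]
handle_hinge 0.84 372 248 [0.5042 0.2516 0.1085] [0.5043 0.2527 0.105 ]
handle_grip 0.68 369 212 [0.4893 0.2206 0.1139] [0.4892 0.2225 0.105 ]
handle_grip 0.31 297 352 [0.6424 0.3235 0.0515] [0.6233 0.3006 0.105 ]
bench -0.0007228361647351189
mag top (array([603.4, 191.5]), array([107.8, 104.2]), 85.8) 0.0992619418687613
handle (array([491.8, 217.6]), array([94.2, 43.5]), 50.8) 2294
handle (array([487.4, 221.5]), array([81.4, 24.3]), 56.3) [0.11120856 0.11753365]
```

View pics/w1.png

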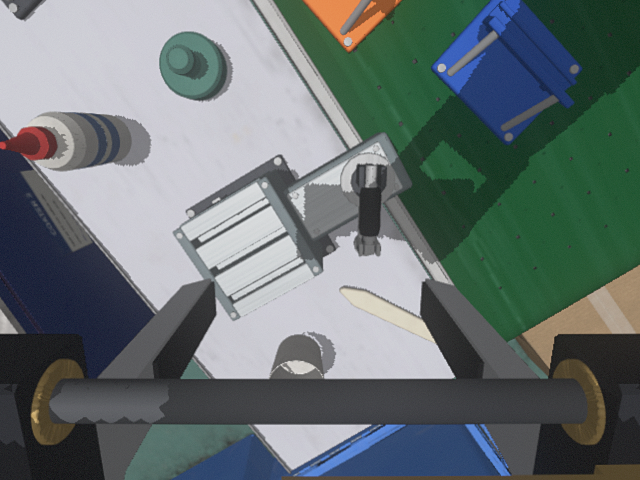

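Run:
```python
from h import *
z=np.load('w1.npz');ci={k:z[k] for k in ['camera_matrix','dist_coeffs','origin','attitude']};P,px=cloud(ci,z['d'])
# mag yaw & handle: sleeve = dark pixels
g=z['im'].max(2)[px[:,1],px[:,0]]
k=(g<60)&(P[:,2]>.09)&(P[:,0]<.54)&(P[:,1]>.15)&(P[:,0]>.43)
print('sleeve',rect(P[k]),k.sum(),P[k][:,2].max())
m=(P[:,0]>.5)&(P[:,0]<.68)&(P[:,1]>.1)&(P[:,1]<.28)&(abs(P[:,2]-.0995)<.006)
Q=P[m][:,:2]
# housing sides (z 60-70)
h=(P[:,0]>.42)&(P[:,0]<.53)&(P[:,1]>.1)&(P[:,1]<.3)&(abs(P[:,2]-.068)<.005)
print('housing',rect(P[h]))
# fit rect via IoU-like: extents vs yaw
for a in np.radians([-3,-4,-5,-6]):
    c,s=np.cos(a),np.sin(a);X=Q@np.array([[c,-s],[s,c]])
    lo,hi=np.percentile(X,[.5,99.5],axis=0);ctr=(lo+hi)/2
    print(np.degrees(a),np.round((hi-lo)*1000,1),np.round(np.array([[c,-s],[s,c]])@ctr*1000,1))
```

```text
sleeve (array([494.2, 189.5]), array([61. , 95.2]), 27.3) 15248 0.4223383813196281
housing (array([484.9, 199.2]), array([54.1, 93.7]), 85.6)
-3.0000000000000004 [142.5 105. ] [583.1 192.2]
-4.0 [143.2 104.8] [582.7 192.5]
-5.0 [144.1 104.9] [582.4 192.9]
-6.000000000000001 [145.2 105.3] [582.2 193.2]
```

The wrist picture shows the folded handle upright in the image. The black sleeve runs from (371,187) to (369,235), with the fork at (371,172) and the hinge lugs at (368,245). The magazine block is at (248,245).

Run:
```python
from h import *
z=np.load('w1.npz');ci={k:z[k] for k in ['camera_matrix','dist_coeffs','origin','attitude']};d=z['d'];im=z['im']
P,px=cloud(ci,d)
g=im.max(2)[px[:,1],px[:,0]]
k=(g<70)&(P[:,2]>.095)&(P[:,2]<.13)&(px[:,0]>350)&(px[:,0]<390)&(px[:,1]>165)&(px[:,1]<245)
print(rect(P[k]),k.sum(),P[k][:,2].max())
k2=k&(P[:,2]>.111)
Q=P[k2];c=Q.mean(0);v=np.linalg.svd((Q-c)[:,:2])[2][0];print('top ridge',np.round(c,4),np.degrees(np.arctan2(v[1],v[0])),np.round([( (Q-c)[:,:2]@v).min(),((Q-c)[:,:2]@v).max()],4))
for r in range(160,262,6):
    w=[x for x in range(345,400) if world(ci,[[x,r]],[d[r,x]])[0,2]>.098]
    if w: 
        p=onz(ci,[[ (w[0]+w[-1])/2,r]],.11)[0]; print(r,w[0],w[-1],np.round(p[:2]*1000,1),[int(g) for g in im[r,(w[0]+w[-1])//2]])
```

```text
(array([485.2, 218. ]), array([72.4, 24.2]), 56.2) 1215 0.11880797418512806
top ridge [0.4842 0.2172 0.1136] 50.38022416110238 [-0.0355  0.0273]
166 357 386 [465.3 188.5] [180, 178, 178]
172 357 386 [468.  192.9] [196, 196, 193]
178 357 385 [471.2 197. ] [191, 190, 189]
184 357 385 [474.  201.4] [111, 112, 112]
190 360 387 [475.  207.1] [48, 47, 47]
196 359 380 [480.8 209.6] [49, 48, 48]
202 359 380 [483.7 214.1] [45, 42, 43]
208 359 380 [486.5 218.7] [44, 45, 44]
214 359 385 [487.6 224.5] [45, 46, 45]
220 359 379 [492.8 227.6] [47, 45, 45]
226 359 393 [490.5 235.8] [51, 48, 48]
232 360 378 [498.7 236.9] [53, 52, 50]
238 363 374 [502.1 241.4] [112, 111, 111]
244 356 379 [505.9 245.6] [107, 105, 106]
250 357 380 [508.1 250.9] [114, 113, 111]
```

carry_out --motion '[[[0,0.23,0.3],0],[[0,0.23,0.65],0],[[0,0.23,0.65],0],[[0,0.23,0.65],0],[[0,0.23,0.65],0],[[0,0.23,0.65],0]]' --hand -0.1 --force 12

```text
time_s: 3.8
ee_pos: [0.4929, 0.2249, 0.173]
eef_rot: [-3.139, 0.003, -2.172]
force: [0.4, -0.2, -0.2]
grip_width: 0.0526
grip_force: 0.0
```

```bash
python3 w.py w2 handle_hinge handle_grip
```

```text
3.8 [ 0.36  0.31  1.59 -0.    1.24 -2.18] [0.4929 0.2249 0.173 ] [-3.139e+00  3.000e-03 -2.172e+00]
handle_hinge 0.61 325 297 [0.5048 0.2492 0.1087] [0.5056 0.2505 0.105 ]
handle_grip 0.58 322 249 [0.4877 0.2212 0.1137] [0.489  0.2233 0.105 ]
```

View pics/w2.png

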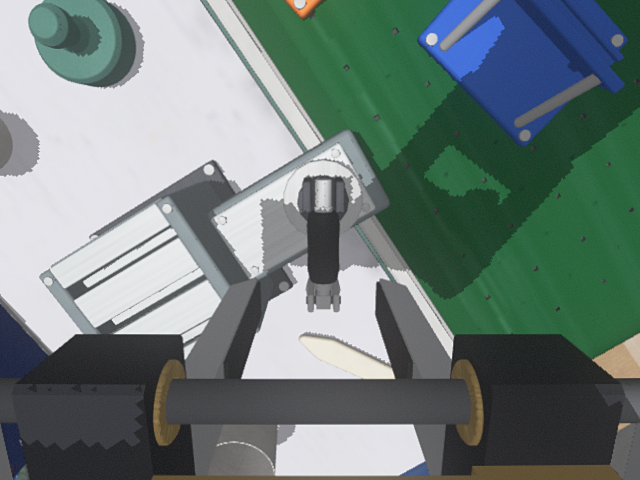

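The handle (322, 205–310) is centred between the fingers, so I go down and grip it.

carry_out --motion '[[[0,0,0.2],0],[[0,0,0.35],0],[[0,0,0.4],0],[[0,0,0.415],0],[[0,0,0.415],0],[[0,0,0.415],0]]'

```text
time_s: 4.55
ee_pos: [0.4923, 0.225, 0.089]
eef_rot: [-3.14, 0.002, -2.171]
force: [-0.4, 0.9, 0.4]
grip_width: 0.0517
grip_force: 0.0
```

carry_out --motion '[[[0,0,0],0],[[0,0,0],0],[[0,0,0],0],[[0,0,0],0],[[0,0,0],0]]' --hand 1 --force 15

```text
time_s: 5.05
ee_pos: [0.4902, 0.2255, 0.0872]
eef_rot: [3.138, -0.001, -2.171]
force: [-9.0, 5.7, 3.1]
grip_width: 0.0194
grip_force: 14.9
```

carry_out --motion '[[[0,0.01,0],0],[[-0.005,0.01,-0.036],0],[[-0.019,0.01,-0.07],0],[[-0.03,0.01,-0.086],0],[[-0.041,0.01,-0.099],0],[[-0.055,0.01,-0.111],0],[[-0.07,0.01,-0.121],0],[[-0.087,0.01,-0.13],0],[[-0.104,0.01,-0.135],0],[[-0.122,0.01,-0.139],0],[[-0.142,0.01,-0.14],0],[[-0.148,0.01,-0.14],0]]'

```text
time_s: 6.25
ee_pos: [0.5071, 0.2509, 0.1171]
eef_rot: [-3.141, 0.002, -2.171]
force: [-5.8, -1.9, 8.9]
grip_width: 0.0192
grip_force: 15.0
```

carry_out --motion '[[[0,0,0],0],[[0,0,0],0]]'

```text
time_s: 6.45
ee_pos: [0.5071, 0.2509, 0.1171]
eef_rot: [-3.141, 0.002, -2.171]
force: [-4.7, -0.3, 7.4]
grip_width: 0.0196
grip_force: 15.0
```

```bash
python3 w.py w3 handle_hinge handle_grip
```

```text
6.45 [ 0.39  0.42  1.57  0.    1.15 -2.15] [0.5071 0.2509 0.1171] [-3.141e+00  2.000e-03 -2.171e+00]
handle_hinge 0.78 320 285 [0.4953 0.2344 0.1581] [0.5062 0.2507 0.105 ]
handle_hinge 0.25 163 243 [0.558  0.1914 0.0991] [0.5553 0.1914 0.105 ]
handle_grip 0.78 318 300 [0.4965 0.2352 0.1688] [0.5113 0.2568 0.105 ]
```

View pics/w3.png

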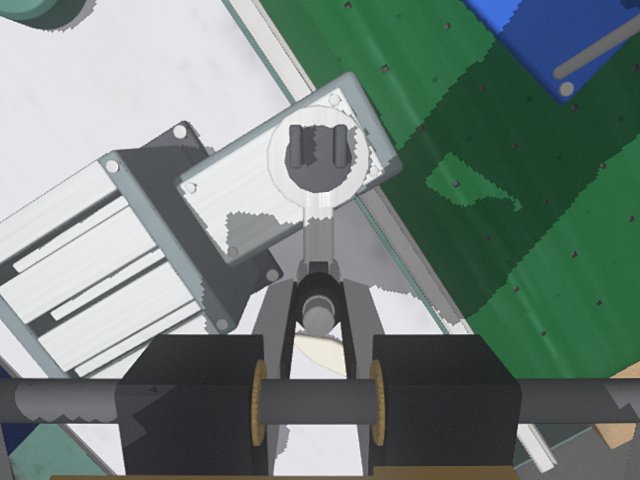

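The handle stands upright between the fingers: nose at (318,318), fork empty at (318,150). I'll release it so it settles, then re-grip.

carry_out --motion '[[[0,0,0],0],[[0,0,0],0],[[0,0,-0.02],0],[[0,0,-0.02],0]]' --hand 0.3

```text
time_s: 7.0
ee_pos: [0.507, 0.2504, 0.1202]
eef_rot: [-3.141, 0.001, -2.171]
force: [-0.1, -0.2, -0.2]
grip_width: 0.0326
grip_force: 0.0
```

carry_out --motion '[[[0,0,0],0],[[0,0,0],0],[[0,0,0],0],[[0,0,0],0]]' --hand 1 --force 15

```text
time_s: 7.4
ee_pos: [0.5065, 0.2503, 0.1194]
eef_rot: [3.141, -0.0, -2.171]
force: [-0.9, 1.4, 1.5]
grip_width: 0.0196
grip_force: 15.0
```

Low forces on the grip. Winding now.

carry_out --motion '[[[0.005,0.052,0],0],[[0.018,0.103,0],0],[[0.04,0.15,0],0],[[0.07,0.193,0],0],[[0.107,0.23,0],0],[[0.15,0.26,0],0],[[0.197,0.282,0],0],[[0.248,0.295,0],0],[[0.3,0.3,0],0],[[0.352,0.295,0],0],[[0.403,0.282,0],0],[[0.45,0.26,0],0]]'

```text
time_s: 8.6
ee_pos: [0.4136, 0.2045, 0.1197]
eef_rot: [-3.139, 0.002, -2.171]
force: [13.9, 2.8, -5.9]
grip_width: 0.0201
grip_force: 15.0
```

```bash
python3 -c "
from h import *
o=ctrl.get_obs();p=np.array(o['ee_pos'])[:2]*1000-[473.3,201.5];print(np.hypot(*p),np.degrees(np.arctan2(p[1],p[0])),o['force'],o['grip_width'])"
```

```text
59.79734669966636 177.15964790988468 [13.9132882   2.81989517 -5.92151201] 0.02008118090595861
```

carry_out --motion '[[[0.039,-0.036,0],0],[[0.076,-0.073,0],0],[[0.106,-0.116,0],0],[[0.128,-0.163,0],0],[[0.141,-0.214,0],0],[[0.146,-0.266,0],0],[[0.141,-0.318,0],0],[[0.128,-0.368,0],0],[[0.106,-0.416,0],0],[[0.076,-0.459,0],0],[[0.039,-0.496,0],0],[[-0.004,-0.526,0],0]]'

```text
time_s: 9.8
ee_pos: [0.4992, 0.1472, 0.1195]
eef_rot: [3.138, -0.0, -2.171]
force: [-9.8, 10.7, 6.7]
grip_width: 0.0197
grip_force: 15.0
```

carry_out --motion '[[[-0.01,-0.006,0],0],[[-0.02,-0.012,0],0],[[-0.02,-0.012,0],0]]'

```text
time_s: 10.1
ee_pos: [0.5017, 0.1491, 0.1194]
eef_rot: [3.135, -0.003, -2.171]
force: [-17.7, 8.9, 12.7]
grip_width: 0.0195
grip_force: 15.0
```

```bash
python3 -c "
from h import *
o=ctrl.get_obs();p=np.array(o['ee_pos'])[:2]*1000-[473.3,201.5];print(np.hypot(*p),np.degrees(np.arctan2(p[1],p[0])),o['force'],o['grip_width'])"
```

```text
59.59512345559416 -61.573037294536725 [-17.67379565   8.87920215  12.66976554] 0.0194924157544513
```

carry_out --motion '[[[0,0,0],0],[[0,0,0],0],[[0,0,0],0],[[0,0,-0.2],0],[[0,0,-0.45],0],[[0,0,-0.7],0],[[0,0,-0.8],0],[[0,0,-0.8],0]]' --hand 0.15

```text
time_s: 10.9
ee_pos: [0.5052, 0.1484, 0.2825]
eef_rot: [-3.138, 0.004, -2.171]
force: [0.2, 0.7, -1.1]
grip_width: 0.0397
grip_force: 0.0
```

Run:
```python
from h import *
print(totool([.560-ctrl.get_obs()['ee_pos'][0],.195-ctrl.get_obs()['ee_pos'][1],0]),ctrl.get_obs()['eef_rot'])
```

```text
[-0.347 -0.094  0.002] [-3.13789319  0.00360039 -2.17114923]
```

carry_out --motion '[[[-0.575,-0.425,0],0.167],[[-0.575,-0.425,0],0.167],[[-0.575,-0.425,0],0.167],[[-0.575,-0.425,0],0.167],[[-0.575,-0.425,0],0.167],[[-0.575,-0.425,0],0.167],[[-0.575,-0.425,0],0.167],[[-0.575,-0.425,0],0.167],[[-0.575,-0.425,0],0.167]]' --hand 0.6

```text
time_s: 11.8
ee_pos: [0.6393, 0.1953, 0.2783]
eef_rot: [-3.141, -0.002, 3.068]
force: [-0.5, 0.3, -0.3]
grip_width: 0.0187
grip_force: 0.0
```

```bash
python3 w.py w4 plate_tall_top handle_grip
python3 - <<'E'
from h import *
z=np.load('w4.npz');ci={k:z[k] for k in ['camera_matrix','dist_coeffs','origin','attitude']};P,px=cloud(ci,z['d'])
def sel(x0,x1,y0,y1,z0,z1): return P[(P[:,0]>x0)&(P[:,0]<x1)&(P[:,1]>y0)&(P[:,1]<y1)&(P[:,2]>z0)&(P[:,2]<z1)]
q=sel(.54,.67,.12,.27,.131,.145);print('tall',rect(q),len(q),np.median(q[:,2]))
q=sel(.54,.67,.12,.27,.119,.129)
for a,b in [(.14,.175),(.175,.208),(.208,.25)]:
    r=q[(q[:,1]>a)&(q[:,1]<b)]
    if len(r)>20: print('short',rect(r),len(r))
q=sel(.54,.67,.12,.27,.094,.105);print('block',rect(q))
q=sel(.47,.54,.11,.19,.12,.2);print('handle',rect(q),q[:,2].max())
E
```

```text
11.8 [ 0.24  0.55  1.01 -0.    1.59 -1.26] [0.6393 0.1953 0.2783] [-3.141e+00 -2.000e-03  3.068e+00]
plate_tall_top 0.79 352 185 [0.6071 0.2244 0.136 ] [0.6108 0.2266 0.105 ]
handle_grip 0.59 234 41 [0.5047 0.1512 0.1616] [0.4924 0.1416 0.105 ]
tall (array([605.5, 223.7]), array([ 6.1, 78.8]), 85.9) 837 0.1353313071775855
short (array([600.9, 160. ]), array([ 6.3, 79.4]), 86.1) 810
short (array([603.3, 191.9]), array([ 5.8, 79.4]), 85.6) 796
short (array([604.7, 220.8]), array([ 0.3, 77.8]), 85.8) 80
block (array([602.9, 191.9]), array([107.4, 103.5]), 85.8)
handle (array([501.5, 148.8]), array([16.3, 19.5]), 36.7) 0.1831221572034863
```

View pics/w4.png

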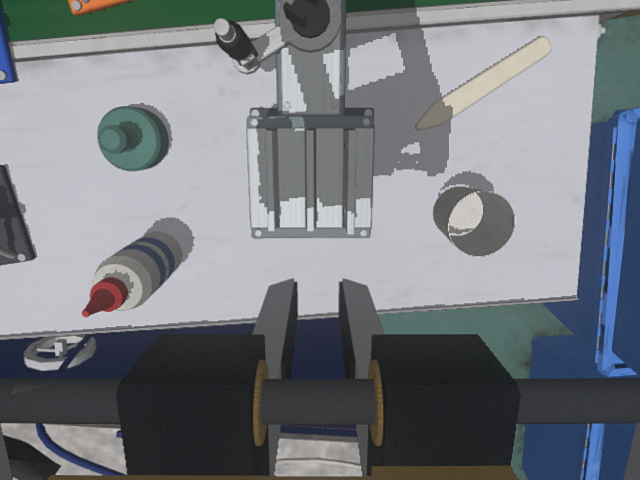

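The tall plate is in the left slot (column ~352, row 185): its top is at z=135 mm, the short ones at 124 mm. The handle is upright at (234,41). Now I grasp the tall plate.

carry_out --motion '[[[0.179,0.129,0.2],0],[[0.179,0.129,0.45],0],[[0.179,0.129,0.6],0],[[0.179,0.129,0.6],0],[[0.179,0.129,0.7],0],[[0.179,0.129,0.78],0],[[0.179,0.129,0.83],0],[[0.179,0.129,0.845],0],[[0.179,0.129,0.845],0],[[0.179,0.129,0.845],0]]'

```text
time_s: 12.95
ee_pos: [0.6063, 0.2241, 0.1117]
eef_rot: [3.141, 0.001, 3.063]
force: [-0.3, 0.0, -0.1]
grip_width: 0.0189
grip_force: 0.0
```

carry_out --motion '[[[0,0,0],0],[[0,0,0],0],[[0,0,0],0],[[0,0,0],0]]' --hand 1 --force 8

```text
time_s: 13.35
ee_pos: [0.606, 0.2241, 0.111]
eef_rot: [3.141, 0.001, 3.063]
force: [0.3, 0.1, 3.2]
grip_width: 0.0058
grip_force: 8.0
```

carry_out --motion '[[[0,0,0],0],[[0,0,-0.02],0],[[0,0,-0.08],0],[[0,0,-0.14],0],[[0,0,-0.2],0],[[0,0,-0.26],0],[[0,0,-0.32],0],[[0,0,-0.4],0],[[0,0,-0.5],0],[[0,0,-0.6],0],[[0,0,-0.65],0],[[0,0,-0.65],0]]' --force 25

```text
time_s: 14.55
ee_pos: [0.6062, 0.2242, 0.2421]
eef_rot: [3.141, 0.002, 3.063]
force: [0.1, -0.6, -2.0]
grip_width: 0.0058
grip_force: 25.0
```

Run:
```python
from h import *
print(ctrl.get_obs()['grip_width'])
for c in ['top']:
    ci=camera_info(c);im,d=camera(c);P,px=cloud(ci,d);g=im[px[:,1],px[:,0]]
    k=(abs(P[:,0]-.6)<.09)&(abs(P[:,1]+.19)<.09)
    Q=P[k]
    for lo,hi in [(.003,.012),(.012,.03),(.03,.045),(.045,.06),(.06,.07),(.07,.09)]:
        q=Q[(Q[:,2]>lo)&(Q[:,2]<hi)]
        if len(q)>10: print(lo,rect(q),len(q))
    cv2.imwrite('pics/rest.png',cv2.resize(im[170:250,310:410],None,fx=6,fy=6,interpolation=cv2.INTER_CUBIC))
```

```text
0.005757334411117999
0.003 (array([ 599.9, -190.1]), array([179.6, 179.9]), 89.8) 983
0.012 (array([ 605.4, -194.3]), array([152.8, 179.8]), 79.0) 386
0.03 (array([ 634. , -193.5]), array([ 66.8, 109.3]), 3.8) 254
0.045 (array([ 628.7, -193. ]), array([ 52. , 108.7]), 3.2) 134
0.06 (array([ 635.4, -192.7]), array([ 22.7, 107.9]), 5.5) 78
0.07 (array([ 634.9, -192.2]), array([ 14.2, 106.5]), 4.8) 106
```

carry_out --motion '[[[-0.01,-0.1,0],0],[[-0.02,-0.25,0],0],[[-0.033,-0.42,0],0],[[-0.047,-0.6,0],0],[[-0.06,-0.78,0],0],[[-0.075,-0.95,0],0]]'

```text
time_s: 15.2
ee_pos: [0.6053, 0.0319, 0.2391]
eef_rot: [-3.141, -0.002, 3.063]
force: [0.2, 0.7, -1.2]
grip_width: 0.0057
grip_force: 25.0
```

carry_out --motion '[[[-0.013,-0.17,0],0],[[-0.026,-0.34,0],0],[[-0.04,-0.5,0],0],[[-0.053,-0.67,0],0],[[-0.063,-0.8,0],0],[[-0.063,-0.8,0],0]]'

```text
time_s: 15.8
ee_pos: [0.6053, -0.1299, 0.2388]
eef_rot: [-3.142, -0.002, 3.06]
force: [0.5, 0.4, -1.9]
grip_width: 0.0057
grip_force: 25.0
```

carry_out --motion '[[[-0.013,-0.15,0],0.02],[[-0.026,-0.3,0],0.04],[[-0.04,-0.5,0],0.06],[[-0.053,-0.67,0],0.08],[[-0.06,-0.8,0],0.1],[[-0.06,-0.8,0],0.12],[[-0.06,-0.8,0],0.14],[[-0.06,-0.8,0],0.16],[[-0.06,-0.8,0],0.18],[[-0.06,-0.8,0],0.205],[[-0.06,-0.8,0],0.225],[[-0.06,-0.8,0],0.225]]'

```text
time_s: 17.0
ee_pos: [0.6054, -0.2866, 0.2394]
eef_rot: [-3.14, -0.001, 1.648]
force: [-0.7, -0.5, -1.1]
grip_width: 0.0058
grip_force: 25.0
```

```bash
python3 w.py w5 ledge setting_rest
cat > f.py <<'E'
from h import *
import sys
z=np.load(sys.argv[1]+'.npz');ci={k:z[k] for k in ['camera_matrix','dist_coeffs','origin','attitude']};P,px=cloud(ci,z['d'])
k=(abs(P[:,0]-.6)<.075)&(abs(P[:,1]+.19)<.075);Q=P[k]
for lo,hi in [(-.02,.002),(.002,.012),(.012,.03),(.03,.04),(.04,.05),(.05,.06),(.06,.07),(.07,.09)]:
    q=Q[(Q[:,2]>lo)&(Q[:,2]<hi)]
    if len(q)>10: print(lo,rect(q),len(q))
# backrest plane, ransac
k=(Q[:,2]>.035)&(Q[:,2]<.09);B=Q[k];rng=np.random.default_rng(0);best=None;bc=0
for _ in range(2000):
    t=B[rng.choice(len(B),3,False)];n=np.cross(t[1]-t[0],t[2]-t[0]);l=np.linalg.norm(n)
    if l<1e-5: continue
    n/=l
    if abs(n[2])>.6 or abs(n[0])<.6: continue
    c=(abs((B-t[0])@n)<.0015).sum()
    if c>bc: bc,best=c,(n,t[0])
n,p=best;I=B[abs((B-p)@n)<.0015];c=I.mean(0);n=np.linalg.svd(I-c)[2][2];n*=-np.sign(n[0])
print('plane n',np.round(n,3),'c',np.round(c,4),bc,'lean',np.degrees(np.arcsin(n[2])),'yaw',np.degrees(np.arctan2(-n[1],-n[0])))
yaw=np.arctan2(-n[1],-n[0]);ex=np.array([np.cos(yaw),np.sin(yaw)]);ey=np.array([-ex[1],ex[0]])
s=I[:,:2]@ey;print('mid y',(np.percentile(s,1)+np.percentile(s,99))/2,np.ptp(np.percentile(s,[1,99])),'z',I[:,2].min(),I[:,2].max())
# profile along x
for zz in (.03,.04,.06,.07):
    print(zz,'back x at mid:',np.round(c[0]-(n[2]*(zz-c[2]))/n[0],4),'for y',c[1])
m=(s.min()+s.max())/2
X=Q[:,:2]@ex;Y=Q[:,:2]@ey;S=(abs(Y-m)<.03)
for a in np.arange(X[S].min(),X[S].max(),.003):
    q=Q[S&(X>=a)&(X<a+.003)]
    if len(q): print(round(a*1000),np.round(np.percentile(q[:,2],[10,50,90])*1000,1),len(q))
E
python3 f.py w5
```

```text
17.0 [-0.5   0.56  1.08  0.    1.51 -0.57] [ 0.6054 -0.2866  0.2394] [-3.140e+00 -1.000e-03  1.648e+00]
ledge 0.98 340 118 [ 0.619  -0.1973  0.0293] [ 0.6155 -0.2005  0.105 ]
ledge 0.95 122 60 [ 0.4456 -0.1697  0.0734] [ 0.4599 -0.1737  0.105 ]
ledge 0.66 109 370 [ 0.4247 -0.4384  0.075 ] [ 0.4402 -0.4188  0.105 ]
setting_rest 0.93 338 116 [ 0.6168 -0.1957  0.0314] [ 0.6138 -0.1992  0.105 ]
setting_rest 0.74 137 67 [ 0.4315 -0.166   0.0103] [ 0.4709 -0.1771  0.105 ]
setting_rest 0.61 123 351 [ 0.4336 -0.4236  0.0647] [ 0.4527 -0.3997  0.105 ]
-0.02 (array([ 600., -190.]), array([149.9, 150. ]), 0.0) 11640
0.002 (array([ 618.6, -195.9]), array([123.3, 121.8]), 5.0) 6640
0.012 (array([ 630.6, -194.8]), array([ 98.1, 112.8]), 4.9) 617
0.03 (array([ 634. , -194.8]), array([ 65.7, 109.4]), 4.5) 2668
0.04 (array([ 632. , -194.9]), array([ 54.6, 109. ]), 5.1) 1059
0.05 (array([ 639. , -194.3]), array([ 27.6, 108.3]), 4.8) 881
0.06 (array([ 637.3, -194.5]), array([ 16.6, 108.7]), 4.6) 815
0.07 (array([ 637.4, -194.4]), array([  9.6, 109.1]), 4.8) 1619
plane n [-0.929 -0.08   0.362] c [ 0.629
[... 920 characters left out ...]
9
569 [ 8.7  9.6 10.6] 214
572 [ 8.5  9.6 10.5] 215
575 [ 8.5  9.5 10.5] 220
578 [ 8.5  9.5 10.5] 216
581 [ 9.3 31.1 33.9] 216
584 [35.3 38.8 40.7] 281
587 [38.8 39.8 40.9] 214
590 [31.4 32.5 37.5] 214
593 [30.  31.3 32.2] 276
596 [28.8 30.1 31.2] 209
599 [30.4 33.6 37. ] 280
602 [38.7 42.  45.1] 291
605 [46.7 50.2 53.4] 318
608 [55.  58.5 62. ] 345
611 [63.4 66.8 70.3] 364
614 [71.3 73.6 74.9] 327
617 [72.5 73.6 74.5] 297
620 [71.4 72.4 73.6] 233
629 [ 8.5  9.6 11. ] 135
632 [ 8.6  9.7 10.7] 211
635 [ 8.5  9.6 10.7] 211
638 [ 8.6  9.7 10.6] 215
641 [ 8.3  9.6 10.7] 210
644 [ 8.5  9.5 10.6] 214
647 [ 8.5  9.6 10.5] 210
650 [ 8.5  9.6 10.6] 220
653 [ 8.5  9.7 10.6] 151
656 [ 8.5  9.4 10.4] 37
```

View pics/w5.png

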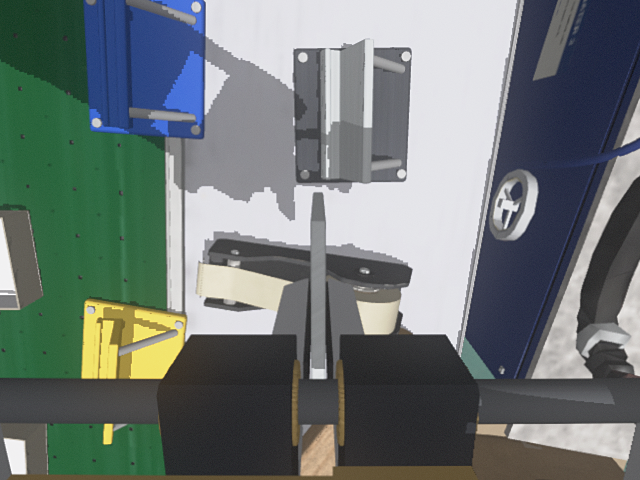

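The wrist crop confirms it: dark base, bare aluminium backrest (350,110), ledge and lip at (325,110), backrest leaning to +x. I'll measure the held plate in the same image so the camera bias cancels.

Run:
```python
from h import *
z=np.load('w5.npz');ci={k:z[k] for k in ['camera_matrix','dist_coeffs','origin','attitude']};P,px=cloud(ci,z['d'])
yaw=np.radians(4.9);ex=np.array([np.cos(yaw),np.sin(yaw)]);ey=np.array([-ex[1],ex[0]])
T=np.array([.6054,-.2866])
k=(px[:,0]>300)&(px[:,0]<340)&(px[:,1]>188)&(px[:,1]<330)&(P[:,2]>.17)&(P[:,2]<.30)
Q=P[k];d=Q[:,:2]-T;u=np.c_[d@ex,d@ey]*1000
print('n',len(Q),'tool yaw->rest-x ang',90-np.degrees(1.648)+0)
for a,b in [(.17,.185),(.185,.195),(.195,.205),(.205,.215),(.215,.225),(.225,.235),(.235,.245),(.245,.26),(.26,.275)]:
    m=(Q[:,2]>a)&(Q[:,2]<b)
    if m.sum()>3: print(a,m.sum(),'x',np.round(np.percentile(u[m,0],[2,50,98]),1),'y',np.round(np.percentile(u[m,1],[2,50,98]),1))
print('zmin',Q[:,2].min())
```

```text
n 3268 tool yaw->rest-x ang -4.423444637559669
0.17 9 x [-1.3  1.4  3.6] y [41.7 41.9 42.1]
0.185 24 x [-1.8  0.6  3.6] y [41.1 41.8 42.1]
0.195 32 x [-1.7  1.2  4.1] y [41.1 41.9 42. ]
0.205 36 x [-1.5  1.2  4. ] y [41.3 41.8 42. ]
0.215 37 x [-1.4  1.5  3.8] y [41.5 41.9 42.1]
0.225 50 x [-1.7  1.   4.1] y [40.9 41.8 42.1]
0.235 144 x [-6.   1.9 10.1] y [ 8.6 10.4 42. ]
0.245 396 x [-5.8  3.2 10. ] y [ 8.5 10.3 42. ]
0.26 2129 x [-4.4  1.3  8.4] y [-1.6 16.  41.4]
zmin 0.18230388815791534
```

carry_out --motion '[[[0.1,0.02,0],-0.001],[[0.22,0.04,0],-0.001],[[0.34,0.06,0],-0.001],[[0.434,0.078,0.1],-0.001],[[0.434,0.078,0.25],-0.001],[[0.434,0.078,0.4],-0.001],[[0.434,0.078,0.55],-0.001],[[0.434,0.078,0.62],-0.001],[[0.434,0.078,0.635],-0.001],[[0.434,0.078,0.635],-0.001],[[0.434,0.078,0.635],-0.001]]'

```text
time_s: 18.25
ee_pos: [0.6147, -0.1999, 0.1151]
eef_rot: [3.139, 0.001, 1.656]
force: [-0.1, 0.9, -0.6]
grip_width: 0.0058
grip_force: 25.0
```

```bash
python3 w.py w6
python3 - <<'E'
from h import *
o=ctrl.get_obs();p=np.array(o['ee_pos'])[:2]*1000
yaw=np.radians(4.9);ex=np.array([np.cos(yaw),np.sin(yaw)]);ey=np.array([-ex[1],ex[0]])
print('X,Y',p@ex,p@ey,'want 595.0 -250.5')
z=np.load('w6.npz');ci={k:z[k] for k in ['camera_matrix','dist_coeffs','origin','attitude']};P,px=cloud(ci,z['d'])
X=P[:,:2]@ex*1000;Y=P[:,:2]@ey*1000;Z=P[:,2]*1000
for y0,y1 in [(-208,-202),(-202,-196)]:
  S=(Y>y0)&(Y<y1)&(X>570)&(X<630)
  print('strip',y0,[(int(a),round(float(np.median(Z[S&(X>=a)&(X<a+2)])),1)) for a in range(576,626,2) if (S&(X>=a)&(X<a+2)).sum()>2])
S=(Y>-213)&(Y<-204)&(X>585)&(X<606)&(Z>55)&(Z<125)
print('plate edge',np.round(np.percentile(X[S],[2,50,98]),1),np.round(np.percentile(Y[S],[2,50,98]),1),Z[S].min(),S.sum())
E
```

```text
18.25 [-0.37  0.59  1.32  0.    1.23 -0.46] [ 0.6147 -0.1999  0.1151] [3.139e+00 1.000e-03 1.656e+00]
X,Y 595.3823257883633 -251.69328374790885 want 595.0 -250.5
strip -208 [(576, 9.5), (578, 9.6), (580, 9.7), (582, 31.4), (584, 36.8), (586, 39.8), (588, 39.7), (590, 36.1), (592, 32.1), (594, 31.6), (596, 30.7), (598, 29.7), (600, 33.5), (602, 39.0), (604, 43.9), (606, 50.0), (608, 55.0), (610, 60.4), (612, 65.9), (614, 71.7), (616, 73.9), (618, 73.7), (620, 73.1), (622, 72.1), (624, 62.0)]
strip -202 [(576, 9.8), (578, 9.7), (580, 9.3), (582, 30.8), (584, 37.0), (586, 40.0), (588, 39.9), (590, 35.3), (592, 31.8), (594, 31.4), (596, 30.5), (598, 30.1), (600, 33.2), (602, 38.8), (604, 44.3), (606, 49.2), (608, 55.2), (610, 60.9), (612, 66.2), (614, 71.8), (616, 73.9), (618, 73.7), (620, 72.9), (622, 72.0)]
plate edge [593.5 596.2 599.2] [-210.6 -209.8 -209.5] 57.65914400219413 265
```

View pics/w6.png

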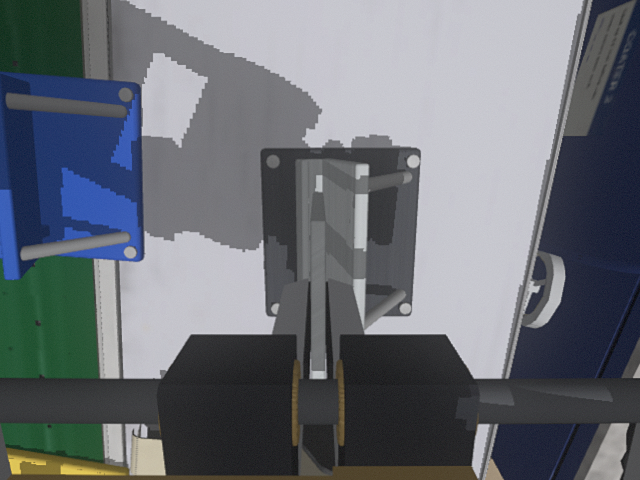

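The plate (columns 310–325) is above the ledge, between the lip and the backrest, and central. I lower it in small steps.

carry_out --motion '[[[0.006,-0.002,0.04],0],[[0.006,-0.002,0.07],0],[[0.006,-0.002,0.09],0],[[0.006,-0.002,0.1],0],[[0.006,-0.002,0.105],0],[[0.006,-0.002,0.11],0],[[0.006,-0.002,0.11],0],[[0.006,-0.002,0.11],0]]' --force 15

```text
time_s: 19.1
ee_pos: [0.6137, -0.1986, 0.0917]
eef_rot: [3.141, 0.0, 1.656]
force: [0.7, 1.1, -0.3]
grip_width: 0.0061
grip_force: 15.0
```

carry_out --motion '[[[0,0,0.005],0],[[0,0,0.005],0],[[0,0,0.005],0]]'

```text
time_s: 19.4
ee_pos: [0.6141, -0.1988, 0.0913]
eef_rot: [3.14, 0.001, 1.656]
force: [2.1, -0.5, 6.2]
grip_width: 0.006
grip_force: 15.0
```

carry_out --motion '[[[0,0,0.005],0],[[0,0,0.005],0],[[0,0,0.005],0]]'

```text
time_s: 19.7
ee_pos: [0.6143, -0.1988, 0.0912]
eef_rot: [3.139, 0.001, 1.656]
force: [-1.0, 0.2, 13.0]
grip_width: 0.0058
grip_force: 15.0
```

Contact at the expected ledge height, with 13 N. I ease off, open a little, then let the plate lean back slowly on the rear finger.

carry_out --motion '[[[0,0,-0.006],0],[[0,0,-0.006],0],[[0,0,-0.006],0]]'

```text
time_s: 20.0
ee_pos: [0.614, -0.1987, 0.0913]
eef_rot: [3.14, 0.001, 1.656]
force: [2.4, -0.1, 6.8]
grip_width: 0.0058
grip_force: 15.0
```

carry_out --motion '[[[0,0,0],0],[[0,0,0],0],[[0,0,0],0]]' --hand 0.75 --force 5

```text
time_s: 20.3
ee_pos: [0.6133, -0.1985, 0.0901]
eef_rot: [-3.141, -0.0, 1.656]
force: [-0.1, 0.4, -0.3]
grip_width: 0.0115
grip_force: 0.0
```

carry_out --motion '[[[0,0,0],0],[[0,0,0],0],[[0,0,0],0]]' --hand 0.48

```text
time_s: 20.6
ee_pos: [0.6135, -0.1985, 0.0906]
eef_rot: [-3.141, -0.0, 1.656]
force: [0.5, -0.1, -1.4]
grip_width: 0.0242
grip_force: 0.1
```

carry_out --motion '[[[0,0.01,0],0],[[0,0.02,0],0],[[0,0.03,0],0],[[0,0.04,0],0],[[0,0.05,0],0],[[0,0.06,0],0],[[0,0.07,0],0],[[0,0.08,0],0],[[0,0.09,0],0],[[0,0.1,0],0],[[0,0.11,0],0],[[0,0.115,0],0]]'

```text
time_s: 21.8
ee_pos: [0.6366, -0.1966, 0.0906]
eef_rot: [-3.142, 0.0, 1.656]
force: [-0.4, 0.2, 0.1]
grip_width: 0.0244
grip_force: 0.0
```

```bash
cat > g.py <<'E'
from h import *
import sys
yaw=np.radians(4.9);ex=np.array([np.cos(yaw),np.sin(yaw)]);ey=np.array([-ex[1],ex[0]])
z=np.load(sys.argv[1]+'.npz');ci={k:z[k] for k in ['camera_matrix','dist_coeffs','origin','attitude']};P,px=cloud(ci,z['d'])
X=P[:,:2]@ex*1000;Y=P[:,:2]@ey*1000;Z=P[:,2]*1000
for y0,y1 in [(-294,-286),(-275,-265),(-250,-240),(-220,-212),(-206,-198)]:
  S=(Y>y0)&(Y<y1)
  print('strip',y0,[(int(a),round(float(np.median(Z[S&(X>=a)&(X<a+3)])),1)) for a in range(579,636,3) if (S&(X>=a)&(X<a+3)).sum()>2])
S=(X>590)&(X<640)&(Z>82)&(Z<125)&(Y>-310)&(Y<-190)
print('above backrest Y',np.round(np.percentile(Y[S],[1,99]),1),'zmax',np.percentile(Z[S],99),S.sum())
E
python3 w.py w7; python3 g.py w7
```

```text
21.8 [-0.35  0.66  1.27 -0.    1.21 -0.44] [ 0.6366 -0.1966  0.0906] [-3.142  0.     1.656]
strip -294 [(600, 55.5), (603, 62.2), (606, 69.2), (609, 76.0), (612, 84.2), (615, 91.3), (618, 96.3), (630, 51.4), (633, 47.8)]
strip -275 [(579, 9.7), (582, 30.4), (603, 62.5), (606, 69.1), (609, 77.3), (612, 84.5), (615, 92.1), (618, 99.6), (621, 107.1), (624, 109.7), (627, 108.9), (633, 9.9)]
strip -250 [(579, 9.8), (582, 33.0), (585, 39.5), (588, 39.4), (591, 32.7), (594, 117.3), (597, 128.0), (600, 134.5), (603, 159.8), (606, 130.2), (609, 76.8), (612, 84.2), (615, 91.9), (618, 99.7), (621, 107.0), (624, 109.6), (627, 108.6), (630, 154.4), (633, 145.9)]
strip -220 [(579, 9.5), (582, 206.1), (585, 207.0), (588, 206.4), (591, 206.6), (594, 206.9), (597, 206.8), (600, 206.9), (603, 205.0), (606, 69.6), (609, 77.3), (612, 84.3), (615, 92.0), (618, 99.5), (621, 106.9), (624, 109.5), (627, 108.3), (630, 204.3), (633, 207.0)]
strip -206 [(579, 9.9), (582, 32.7), (585, 39.7), (588, 39.6), (591, 32.3), (594, 31.0), (597, 30.0), (600, 35.1), (603, 43.1), (606, 51.1), (609, 59.6), (612, 68.4), (615, 73.9), (618, 73.4), (621, 72.2), (624, 57.1), (627, 10.6), (630, 10.1), (633, 10.5)]
above backrest Y [-284.3 -208.6] zmax 123.96324530771868 8269
```

View pics/w7.png

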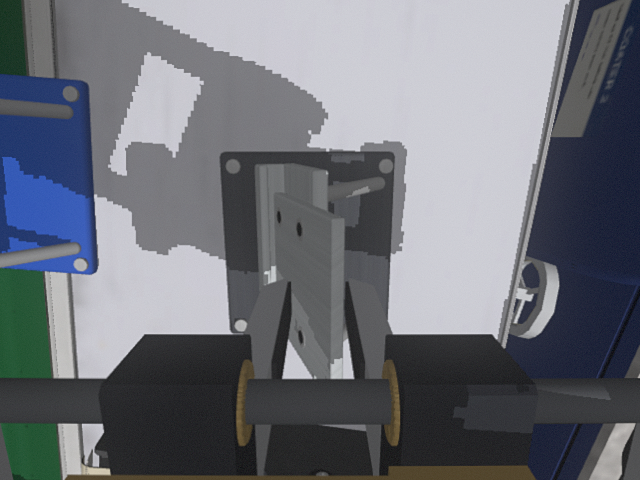

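The plate leans on the backrest, free of both fingers. I retreat straight up and verify.

carry_out --motion '[[[0,0,-0.05],0],[[0,0,-0.12],0],[[0,0,-0.25],0],[[0,0,-0.4],0],[[0,0,-0.6],0],[[0,0,-0.75],0],[[-0.25,0,-0.8],0],[[-0.4,0,-0.8],0],[[-0.4,0,-0.8],0],[[-0.4,0,-0.8],0]]'

```text
time_s: 22.85
ee_pos: [0.6431, -0.2767, 0.2514]
eef_rot: [3.141, 0.0, 1.655]
force: [0.2, 0.5, -0.3]
grip_width: 0.0246
grip_force: 0.0
```

```bash
python3 w.py w8
python3 - <<'E'
from h import *
yaw=np.radians(4.9);ex=np.array([np.cos(yaw),np.sin(yaw)]);ey=np.array([-ex[1],ex[0]])
z=np.load('w8.npz');ci={k:z[k] for k in ['camera_matrix','dist_coeffs','origin','attitude']};P,px=cloud(ci,z['d'])
L=np.c_[P[:,:2]@ex,P[:,:2]@ey,P[:,2]]*1000
def fit(S):
    Q=L[S]
    for _ in range(4):
        c=Q.mean(0);n=np.linalg.svd(Q-c,full_matrices=False)[2][2];n*=-np.sign(n[0]);Q=Q[abs((Q-c)@n)<1.5]
    return c,n,len(Q)
b=(L[:,0]>596)&(L[:,0]<620)&(L[:,2]>38)&(L[:,2]<70)
cb,nb,k=fit(b&(((L[:,1]>-205)&(L[:,1]<-196))|((L[:,1]<-293)&(L[:,1]>-302))))
cp,n2,k2=fit((L[:,0]>592)&(L[:,0]<626)&(L[:,2]>48)&(L[:,2]<106)&(L[:,1]>-285)&(L[:,1]<-213))
for c,n,k in [(cb,nb,k),(cp,n2,k2)]: print(k,'lean',np.degrees(np.arcsin(n[2])),'yaw',np.degrees(np.arctan2(n[1],-n[0])),c)
for h in (50,80,105):
    p=cp+np.array([0,0,h-cp[2]]);p[0]-=n2[2]*(h-cp[2])/n2[0];print(h,'gap front face to backrest',(p-cb)@nb)
S=(L[:,2]>80)&(L[:,2]<116)&(L[:,0]>600)&(L[:,0]<640)&(L[:,1]>-320)&(L[:,1]<-180);print('Y range',np.percentile(L[S][:,1],[1,99]),'want mid -248.6; ztop',np.percentile(L[S][:,2],99))
ci=camera_info('top');im,d=camera('top');P,_=cloud(ci,d)
def sel(x0,x1,y0,y1,z0,z1): return P[(P[:,0]>x0)&(P[:,0]<x1)&(P[:,1]>y0)&(P[:,1]<y1)&(P[:,2]>z0)&(P[:,2]<z1)]
for n,q in dict(bottle=(.6,.72,-.06,.06,.03,.2),weight=(.49,.6,-.06,.06,.02,.2),cup=(.58,.72,.3,.4,.03,.2),shorts=(.54,.67,.12,.27,.115,.14),handle=(.47,.54,.11,.19,.12,.2)).items():
    q=sel(*q);print(n,len(q),rect(q) if len(q)>3 else '',q[:,2].max())
E
```

```text
22.85 [-0.46  0.63  0.94  0.    1.57 -0.54] [ 0.6431 -0.2767  0.2514] [3.141 0.    1.655]
274 lean 20.041049739115163 yaw -0.09056430622488983 [ 608.68285727 -244.7529033    54.69449052]
2494 lean 21.70347136043638 yaw -0.10057620562415656 [ 611.38152011 -248.09560267   79.36432789]
50 gap front face to backrest 6.8407821265827
80 gap front face to backrest 5.904054849945126
105 gap front face to backrest 5.12344878608045
Y range [-287.35624347 -210.01527142] want mid -248.6; ztop 110.91635076590806
bottle 340 (array([680.4,  13.6]), array([50.3, 51.5]), 0.8) 0.17140066585062796
weight 351 (array([555.9,  11.3]), array([61.6, 62.6]), 41.0) 0.07306637276591599
cup 207 (array([660.8, 350.1]), array([66.8, 61.2]), 43.4) 0.07979121071391404
shorts 134 (array([600.9, 176.3]), array([39.8, 80.3]), 85.7) 0.1361233564699844
handle 54 (array([490. , 164.8]), array([15.3, 56.7]), 22.9) 0.18470784493708914
```

The plate is central, all loose things are unmoved, and the short plates stand. The plate's lean reads about 1.7° steeper than the backrest, so its foot is roughly 1.4 mm off the corner. I'll seat the foot with a gentle nudge low on its front face using the closed fingers.

carry_out --motion '[[[0.1,-0.1,0],0],[[0.2,-0.197,0],0],[[0.408,-0.197,0],0],[[0.408,-0.197,0.1],0],[[0.408,-0.197,0.3],0],[[0.408,-0.197,0.5],0],[[0.408,-0.197,0.7],0],[[0.408,-0.197,0.8],0],[[0.408,-0.197,0.9],0],[[0.408,-0.197,0.9],0],[[0.408,-0.197,0.9],0]]' --hand 1

```text
time_s: 24.05
ee_pos: [0.5974, -0.1978, 0.0717]
eef_rot: [3.141, 0.0, 1.657]
force: [0.3, 0.3, -0.7]
grip_width: 0.0006
grip_force: 0.0
```

carry_out --motion '[[[0,0,0.05],0],[[0,0,0.1],0],[[0,0,0.11],0],[[0,0,0.11],0],[[0,0,0.11],0]]'

```text
time_s: 24.55
ee_pos: [0.5972, -0.1985, 0.0489]
eef_rot: [3.141, 0.0, 1.656]
force: [0.2, -0.2, 0.6]
grip_width: 0.0004
grip_force: 0.0
```

carry_out --motion '[[[0,0.008,0],0],[[0,0.016,0],0],[[0,0.024,0],0],[[0,0.03,0],0],[[0,0.03,0],0]]'

```text
time_s: 25.05
ee_pos: [0.6032, -0.1978, 0.0487]
eef_rot: [3.142, 0.0, 1.656]
force: [0.2, 0.0, 0.2]
grip_width: 0.0007
grip_force: 0.0
```

carry_out --motion '[[[0,0.005,0],0],[[0,0.01,0],0],[[0,0.01,0],0],[[0,0.01,0],0]]'

```text
time_s: 25.45
ee_pos: [0.6051, -0.1977, 0.0486]
eef_rot: [-3.142, -0.0, 1.656]
force: [0.6, -0.1, 0.4]
grip_width: 0.0005
grip_force: 0.0
```

carry_out --motion '[[[0,0.005,0],0],[[0,0.01,0],0],[[0,0.01,0],0],[[0,0.01,0],0]]'

```text
time_s: 25.85
ee_pos: [0.6071, -0.1975, 0.0486]
eef_rot: [3.142, 0.0, 1.656]
force: [-1.5, -0.3, -0.4]
grip_width: 0.0003
grip_force: 0.0
```

carry_out --motion '[[[0,0.005,0],0],[[0,0.005,0],0],[[0,0.005,0],0]]'

```text
time_s: 26.15
ee_pos: [0.608, -0.1974, 0.0486]
eef_rot: [-3.142, -0.0, 1.656]
force: [0.5, -0.2, 0.6]
grip_width: 0.0006
grip_force: 0.0
```

carry_out --motion '[[[0,0.005,0],0],[[0,0.005,0],0],[[0,0.005,0],0]]'

```text
time_s: 26.45
ee_pos: [0.609, -0.1974, 0.0486]
eef_rot: [-3.141, -0.0, 1.656]
force: [-1.1, -0.1, -0.3]
grip_width: 0.0001
grip_force: 0.3
```

carry_out --motion '[[[0,0.005,0],0],[[0,0.005,0],0],[[0,0.005,0],0]]'

```text
time_s: 26.75
ee_pos: [0.6096, -0.1973, 0.0485]
eef_rot: [-3.14, -0.0, 1.656]
force: [-5.3, -0.9, 1.3]
grip_width: 0.0005
grip_force: 2.7
```

carry_out --motion '[[[0,0.005,0],0],[[0,0.005,0],0],[[0,0.005,0],0]]'

```text
time_s: 27.05
ee_pos: [0.6097, -0.1973, 0.0484]
eef_rot: [-3.138, -0.001, 1.656]
force: [-12.6, -1.0, 5.3]
grip_width: 0.0005
grip_force: 6.6
```

```bash
python3 w.py w9; python3 g.py w9 | cut -c1-420; python3 -c "
from h import *
z=np.load('w9.npz');cv2.imwrite('pics/w9c.png',cv2.resize(z['im'][120:370,200:460],None,fx=2.3,fy=2.3))"
```

```text
27.05 [-0.37  0.66  1.38 -0.    1.11 -0.45] [ 0.6097 -0.1973  0.0484] [-3.138e+00 -1.000e-03  1.656e+00]
strip -294 [(591, 32.6)]
strip -275 [(591, 32.8)]
strip -250 [(579, 9.7), (582, 31.9), (585, 39.1), (588, 102.6), (591, 105.1), (594, 35.1), (597, 42.8), (603, 62.7), (606, 68.4), (609, 76.6), (612, 84.3), (615, 92.0), (618, 97.8)]
strip -220 [(579, 166.1), (582, 165.8), (585, 165.6), (588, 164.4), (591, 161.1), (594, 165.4), (597, 165.4), (600, 165.3), (603, 165.0), (606, 164.7), (609, 164.6), (612, 164.1), (615, 94.4), (618, 102.6), (621, 109.5), (624, 110.0), (627, 158.7), (630, 160.1), (633, 160.1)]
strip -206 [(579, 9.6), (582, 33.0), (585, 39.5), (588, 39.5), (591, 32.1), (594, 31.2), (597, 29.8), (600, 34.2), (603, 42.6), (606, 51.4), (609, 59.5), (612, 67.5), (615, 73.7), (618, 73.5), (621, 72.5), (624, 60.9), (627, 56.1), (630, 51.3), (633, 45.7)]
above backrest Y [-244.6 -208.5] zmax 117.68291735689202 7493
```

View pics/w9c.png

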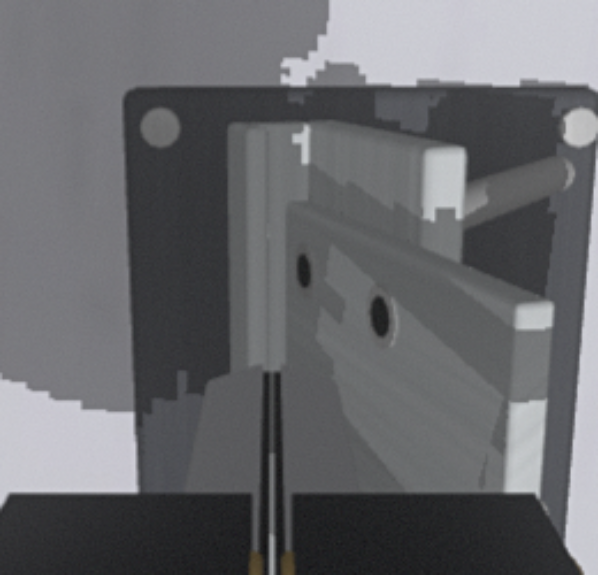

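Firm contact: the plate is hard against the backrest with its foot in the corner. I back off and retreat.

carry_out --motion '[[[0,-0.01,0],0],[[0,-0.03,0],0],[[0,-0.08,0],0],[[0,-0.12,0],0],[[0,-0.12,-0.2],0],[[0,-0.12,-0.45],0],[[0,-0.12,-0.7],0],[[0,-0.12,-0.95],0],[[-0.25,0.1,-1.0],0],[[-0.4,0.17,-1.0],0],[[-0.4,0.17,-1.0],0],[[-0.4,0.17,-1.0],0]]'

```text
time_s: 28.3
ee_pos: [0.6516, -0.2746, 0.2469]
eef_rot: [-3.14, -0.001, 1.655]
force: [-0.5, -0.2, 0.3]
grip_width: 0.0009
grip_force: 0.0
```

```bash
python3 w.py w10
python3 - <<'E'
from h import *
yaw=np.radians(4.9);ex=np.array([np.cos(yaw),np.sin(yaw)]);ey=np.array([-ex[1],ex[0]])
z=np.load('w10.npz');ci={k:z[k] for k in ['camera_matrix','dist_coeffs','origin','attitude']};P,px=cloud(ci,z['d'])
L=np.c_[P[:,:2]@ex,P[:,:2]@ey,P[:,2]]*1000
def fit(S):
    Q=L[S]
    for _ in range(4):
        c=Q.mean(0);n=np.linalg.svd(Q-c,full_matrices=False)[2][2];n*=-np.sign(n[0]);Q=Q[abs((Q-c)@n)<1.5]
    return c,n,len(Q)
cb,nb,k=fit((L[:,0]>596)&(L[:,0]<620)&(L[:,2]>38)&(L[:,2]<70)&(((L[:,1]>-205)&(L[:,1]<-196))|((L[:,1]<-293)&(L[:,1]>-302))))
cp,n2,k2=fit((L[:,0]>592)&(L[:,0]<626)&(L[:,2]>48)&(L[:,2]<106)&(L[:,1]>-285)&(L[:,1]<-213))
for c,n,k in [(cb,nb,k),(cp,n2,k2)]: print(k,'lean',np.degrees(np.arcsin(n[2])),'yaw',np.degrees(np.arctan2(n[1],-n[0])),c)
for h in (50,80,105):
    p=cp+np.array([0,0,h-cp[2]]);p[0]-=n2[2]*(h-cp[2])/n2[0];print(h,'gap',(p-cb)@nb)
S=(L[:,2]>80)&(L[:,2]<116)&(L[:,0]>600)&(L[:,0]<640)&(L[:,1]>-320)&(L[:,1]<-180);print('Y',np.percentile(L[S][:,1],[1,99]),np.percentile(L[S][:,2],99))
E
```

```text
28.3 [-0.45  0.66  0.91  0.    1.58 -0.53] [ 0.6516 -0.2746  0.2469] [-3.140e+00 -1.000e-03  1.655e+00]
256 lean 20.07383979409301 yaw -0.1093994406308648 [ 608.73244702 -244.00450222   54.77346494]
2153 lean 20.094884458198077 yaw -0.12695157653949027 [ 611.3379416  -248.07551351   79.50341822]
50 gap 6.059720978761992
80 gap 6.047981244523002
105 gap 6.038198132657193
Y [-287.51810827 -210.19698283] 111.25255094679713
```

The plate is now flat: lean 20.09° against the backrest's 20.07°, 6.05 mm in front of the backrest along its height, and within 1 mm of the middle.

```bash
python3 -c "
from h import *
print(ctrl.hand_in())"
```

```text
the job is handed in; nothing more can be done
None
```

The job is done and handed in at about 28 s of the 61 s: the handle is upright, the crank is wound to its stop, the tall plate leans flat and central on the aluminium rest, the short plates stand in their slots, and the bottle, weight and cup show no measurable shift.

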